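# Put a mixed tray of specimens away by kind

### The arm

A 7-joint arm with a two-finger parallel gripper is mounted at the origin on the work surface. World frame = base frame: x ahead of the robot, y to its left, z up, the work surface at z = 0. Lengths are in m, angles in rad, forces in N, time in s.
With the tool pointing down it reaches from about 0.35 to 0.9 m from the base axis. Payload 7.2 kg.
Tool frame: the origin (TCP) lies at the very end of the fingers, on their centre line; the grasp point (between the pads) lies 19 mm behind it; z points along the fingers, x is the direction in which the jaws open and shut, and the axes are right-handed (so a half turn about z gives the same grasp; the last joint's range is limited). The gripper opens to 85 mm and grips with 20 to 120 N. Pads are 22 mm wide; open, the fingers measure 114 mm over their backs; the gripper's body (76 mm by 85 mm) begins 54 mm behind the grasp point. The pads swing forward as they close: fully open they stand 13 mm farther back than shut.
Start: joints at [-1.368, 0.411, -0.013, 1.596, 0.006, 1.134, -0.082], TCP at [0.167, 0.602, 0.231] pointing down, gripper open.
Joint ranges: [-2.95, 2.95], [-0.29, 1.99], [-1.47, 1.44], [0.14, 2.54], [-1.03, 4.17], [0.13, 1.85], [-2.86, 2.86]. Speed limits (rad/s): [2.39, 2.39, 3.01, 3.01, 3.14, 3.14, 3.14].

### API

Orientations are given as a unit quaternion [x, y, z, w].
In Python, from cell import arm gives the robot as it stands.
- The arm moves only by the tool play_rows, never from a script. Its argument "rows" is a list that holds one entry, the list of rows, each a list of 7 numbers: the shift along the tool's x, y, z in mm, then the turn, a rotation vector about the tool's x, y, z in degrees, then the finger opening in mm, from 0 to 85.4. A call has 1 to 5 rows; each row is the pose to reach, as a shift and turn from the pose commanded when the call began, along the tool's axes at that moment; what a row does not reach only later rows make up. A row lasts 1/10 s, in which the tool goes at most 50 mm and 8.59 degrees, less where a joint would pass 70% of its speed; a pose out of reach is approached as far as the arm can. A call with a gripper value outside its range is refused whole. The fingers move at their own pace and stop on an object; the grip force is fixed at half the most. Time passes only in rows, so rows that repeat a pose let the fingers close. It gives the time, the measured TCP pose, the force and the opening at its end, in the units of the state.
- arm.get_state(): the state, without advancing time (a new reading comes with each control period).
- arm.read_camera(name): name is "scene" or "top" or "wrist"; returns the picture (420x560x3 uint8, red, green, blue); there is no depth.
- arm.camera_info(name): a dict with "fx", "fy", "cx", "cy" (pixels), "rvec" (rotation vector, rad) and "tvec" (3), from world to camera coordinates, as OpenCV has them. Camera axes: x right, y down, z forward; pixel columns grow to the right and rows downward; lengths in m; the calibration is good to about 2 mm. A picture is of the moment at which its call begins: read the wrist's pose just before it. camera_info takes no time and is no camera call; for the wrist camera it gives the pose at the moment of the call.
- arm.sign_off(): hands the job in, once; it reports no verdict.
The state is a dict: "time_s": time; "joint_pos": joint angles; "dq": joint speeds; "joint_efforts": joint torques, N m; "tool_pos": TCP position; "eef_rot": TCP orientation; "ft_force": force on the tool from outside, world axes, zero at the start; "ft_torque": the same for the moment, N m; "opening": opening from 0.0 (shut) to 1.0 (fully open).
Only numpy, scipy, OpenCV 4.12 (cv2) and the standard library are available. Lean on these libraries where they do the work, as an engineer would, in place of code of your own. Each camera call takes 0.05 s, during which the arm holds its last target.

### The job

Clear the carrying tray by sorting the specimens to where each kind is kept: stand one jar upright in each cell of the dark grey two-cell box, stack both round dishes flat, one squarely on the other, between the rods of the dish rack, and lay the slide mailer flat and lengthwise in the small low slide tray. Set each one down, do not drop it, and leave the rack of capped tubes where it stands.

Things in the scene. Friction and masses are not known exactly. Their poses are not given: they have to be found in the camera images.
- dish_a: closed flat round plastic culture dish (Petri dish) of frosted plastic, lid 55 mm across, 15 mm high (one of two alike); moves as one piece, about 30 g. The lid (55 mm) covers heights 5 to 15 mm, the base below it is 51 mm across. Some 5 mm of its height is enough to hold it by. Origin: centre of its underside, z up.
- dish_b: closed flat round plastic culture dish (Petri dish) of frosted plastic, lid 55 mm across, 15 mm high (one of two alike); moves as one piece, about 30 g. The lid (55 mm) covers heights 5 to 15 mm, the base below it is 51 mm across. Some 5 mm of its height is enough to hold it by. Origin: centre of its underside, z up.
- jar_a: round specimen jar, 58 mm tall, standing upright: frosted body 41 mm across with a paper label band, white ribbed screw cap 44 mm across covering heights 44 to 58 mm (one of two alike); about 80 g. Grip it by the cap or the body from above. Origin: centre of its underside, z up.
- jar_b: round specimen jar, 58 mm tall, standing upright: frosted body 41 mm across with a paper label band, white ribbed screw cap 44 mm across covering heights 44 to 58 mm (one of two alike); about 80 g. Grip it by the cap or the body from above. Origin: centre of its underside, z up.
- slide_mailer: slide mailer: flat closed off-white plastic case for microscope slides, 86 mm long (its x) by 30 mm wide (its y) by 18 mm high, lying flat with a paper label on top; about 45 g. Origin: centre of its underside, z up.
- dish_rack: low open dish rack, fixed: aluminium base plate 104 x 104 mm, 4 mm thick, with four upright steel rods 6 mm thick, their tops 45 mm above the bench, at x = +-28 mm and y = +-28 mm in its frame; one dish lies between the rods with about 9 mm to spare towards each rod. The 50 mm gaps between neighbouring rods let fingers pass on its x or y sides. Origin: centre of the plate's underside, z up; dishes rest on the plate, at z = 4 mm.
- jar_box: dark grey plastic open box, fixed, 76 mm (x) by 148 mm (y) outside, 34 mm high, walls 4 mm, split by one 4 mm wall across its middle into two equal cells 68 mm (x) by 68 mm (y), centred at y = -36 mm and y = +36 mm; inner floor at z = 4 mm. One jar stands in each cell with about 12 mm to spare all round. Origin: centre of its underside, z up.
- slide_tray: small oblong low open tray of mid-grey plastic, fixed, 134 mm (its x) by 88 mm (its y) outside, 14 mm high, walls 4 mm, inside 126 x 80 mm, inner floor at z = 4 mm; the slide mailer lies in it with its long side along the tray's long side (either way round). Origin: centre of its underside, z up.
- carry_tray: stainless carrying tray, fixed, 136 mm (x) by 510 mm (y), rim 10 mm high, wall and floor 2 mm; at the start all five specimens sit on its floor (z = 2 mm) in one mixed row along its y, about 100 mm apart. Origin: centre of its underside.
- tube_rack: bystander: white rack 90 x 130 mm holding six capped tubes (blue caps, one orange), 119 mm tall, loose on the bench to the robot's right, to be left alone. Origin: centre of its underside.

How it is judged:
At the end, for the whole second after the job is handed in: One upright jar in each box cell. Dishes flat, stacked on the rack plate, within 15 mm of its centre and 13 mm of each other. Mailer flat in its tray, within 25 mm (along) and 28 mm (across) of the middle, lengthwise within 0.35 rad. All level within 0.09 rad, released, at rest (((x of jar_a in the frame of jar_box between -0.014 and 0.014 m and y of jar_a in the frame of jar_box between 0.022 and 0.05 m and z of jar_a in the frame of jar_box between 0.001 and 0.008 m and x of jar_b in the frame of jar_box between -0.014 and 0.014 m and y of jar_b in the frame of jar_box between -0.05 and -0.022 m and z of jar_b in the frame of jar_box between 0.001 and 0.008 m) or (x of jar_a in the frame of jar_box between -0.014 and 0.014 m and y of jar_a in the frame of jar_box between -0.05 and -0.022 m and z of jar_a in the frame of jar_box between 0.001 and 0.008 m and x of jar_b in the frame of jar_box between -0.014 and 0.014 m and y of jar_b in the frame of jar_box between 0.022 and 0.05 m and z of jar_b in the frame of jar_box between 0.001 and 0.008 m)) and ((z of dish_a in the frame of dish_rack between 0.001 and 0.008 m and z of dish_b in the frame of dish_rack between 0.016 and 0.023 m) or (z of dish_b in the frame of dish_rack between 0.001 and 0.008 m and z of dish_a in the frame of dish_rack between 0.016 and 0.023 m)) and horizontal distance between each of dish_a, dish_b and dish_rack below 0.015 m and horizontal distance between dish_a and dish_b below 0.013 m and x of slide_mailer in the frame of slide_tray between -0.025 and 0.025 m and y of slide_mailer in the frame of slide_tray between -0.028 and 0.028 m and z of slide_mailer in the frame of slide_tray between 0.001 and 0.008 m and angle between the x axis of slide_mailer and the x axis of slide_tray, either way round below 0.35 rad and angle between each of dish_a, dish_b, jar_a, jar_b, slide_mailer's own z axis and vertical below 0.09 rad and linear speed of each of dish_a, dish_b, jar_a, jar_b, slide_mailer below 0.02 m/s and contact force between the fingers and dish_a below 0.05 N and contact force between the fingers and dish_b below 0.05 N and contact force between the fingers and jar_a below 0.05 N and contact force between the fingers and jar_b below 0.05 N and contact force between the fingers and slide_mailer below 0.05 N); the robot touches nothing.
It fails at once if the tube rack is shifted by more than 15 mm or tipped (distance of tube_rack from where it was at the start of the episode above 0.015 m or angle between tube_rack's own z axis and vertical above 0.2 rad).
It fails at once if a specimen is dropped or thrown: it moves faster than 0.9 m/s with no finger on it (a free fall of about 40 mm) ((contact force between the fingers and dish_a below 0.01 N and linear speed of dish_a above 0.9 m/s) or (contact force between the fingers and dish_b below 0.01 N and linear speed of dish_b above 0.9 m/s) or (contact force between the fingers and jar_a below 0.01 N and linear speed of jar_a above 0.9 m/s) or (contact force between the fingers and jar_b below 0.01 N and linear speed of jar_b above 0.9 m/s) or (contact force between the fingers and slide_mailer below 0.01 N and linear speed of slide_mailer above 0.9 m/s)).
It also fails if it takes over 106 s, if anything falls off the work surface, if the arm or the gripper's body presses on something with over 40 N, if the wrist force passes 120 N, or if a joint passes its speed limit or range.

## Working session

There is one attempt and no reset: what is moved stays moved. The work goes in short steps, Python scripts to look and compute and a tool call to move; the robot and the scene stay as the last step left them, time stands still between calls to the robot, and variables do not carry over. Pictures are saved under pics/ and viewed, and the job is handed in when it is done.

Besides the shell and the picture viewer there is one more tool, called after ">>>" by a JSON object that holds its "op" and its "data". play_rows: Moves the arm, as the interface text tells. Its arguments: {"type":"object","properties":{"rows":{"type":"array","items":{"type":"array","items":{"type":"array","items":{"type":"number"}}}}},"required":["rows"]}

```bash
mkdir -p pics; ls
python3 - <<'E'
from cell import arm
import cv2
print(arm.get_state())
for n in ("scene","top","wrist"):
    i=arm.camera_info(n); print(n,i)
    cv2.imwrite(f"pics/{n}0.png",arm.read_camera(n)[:,:,::-1])
E
```

```text
pics
{'time_s': 0.0, 'joint_pos': array([-1.36821929,  0.41190228, -0.01273621,  1.59705433,  0.00560638,
        1.13430777, -0.08221448]), 'dq': array([ 0.0015931 , -0.00089234,  0.00310986,  0.00187444, -0.00113462,
        0.00057905,  0.00161805]), 'joint_efforts': array([ 3.02693770e-04, -6.00615764e+01,  6.82467911e-01, -2.99402493e+01,
        1.39243100e-02,  1.06152010e-02,  1.66204893e-05]), 'tool_pos': array([0.16706907, 0.6017325 , 0.23044726]), 'eef_rot': array([ 7.96067077e-01,  6.05207848e-01, -6.15642697e-04,  5.38636116e-04]), 'ft_force': array([ 0.27365006, -0.43862314,  0.83483935]), 'ft_torque': array([ 0.00206223, -0.01381591,  0.01011458]), 'opening': 0.9966953306395897}
scene {'fx': 403.0828445674356, 'fy': 403.0828445674356, 'cx': 273.7336372573913, 'cy': 211.9975426960299, 'rvec': array([ 1.96835265,  1.35089656, -0.57079369]), 'tvec': array([-0.07765106, -0.33108771,  1.40396209])}
top {'fx': 385.28286720415105, 'fy': 385.28286720415105, 'cx': 271.06276238065504, 'cy': 207.19363220542763, 'rvec': array([ 2.16704182, -2.15504708,  0.17391994]), 'tvec': array([-0.14452687,  0.55265612,  0.89900936])}
wrist {'fx': 355.9527800419325, 'fy': 355.9527800419325, 'cx': 278.8213858646897, 'cy': 208.8666118355501, 'rvec': array([-2.29216721, -1.74370562, -0.27215581]), 'tvec': array([-0.6238525 , -0.04000005,  0.38009787])}
```

View pics/scene0.png

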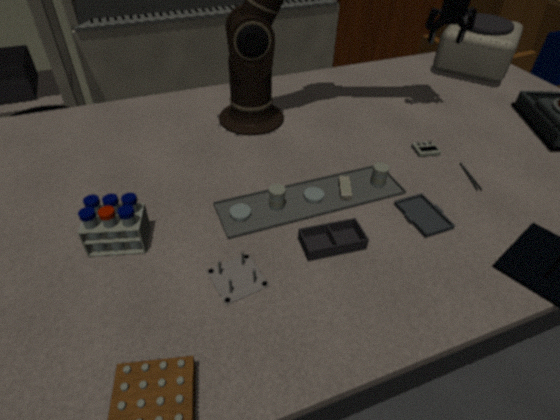

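View pics/top0.png

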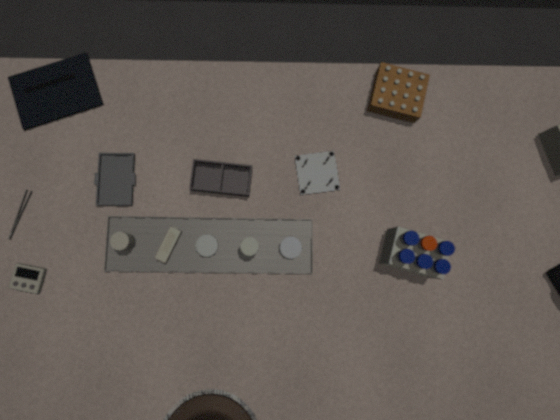

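View pics/wrist0.png

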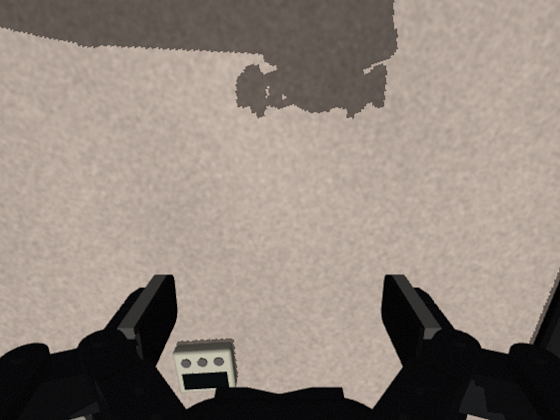

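Top view, left to right: a jar (121,242), the mailer (168,245), a dish (206,246), a jar (249,247) and a dish (291,248). The targets are the slide tray (116,180), box (221,179) and rack (318,172). Next I'll measure them.

```bash
cat > h.py <<'E'
import numpy as np, cv2
from scipy.spatial.transform import Rotation as R
def cam(i):
    Rm=R.from_rotvec(i['rvec']).as_matrix(); t=np.asarray(i['tvec']); return Rm,t
def ray(i,uv,z):
    Rm,t=cam(i); uv=np.atleast_2d(uv).astype(float)
    d=np.c_[(uv[:,0]-i['cx'])/i['fx'],(uv[:,1]-i['cy'])/i['fy'],np.ones(len(uv))]@Rm
    c=-Rm.T@t
    return c+d*((z-c[2])/d[:,2])[:,None]
def proj(i,P):
    Rm,t=cam(i); q=np.atleast_2d(P)@Rm.T+t
    return np.c_[q[:,0]/q[:,2]*i['fx']+i['cx'],q[:,1]/q[:,2]*i['fy']+i['cy']]
E
python3 - <<'E'
from cell import arm
from h import *
i=arm.camera_info("top")
im=cv2.imread("pics/top0.png")
c=im[135:290,85:355]
cv2.imwrite("pics/top0c.png",cv2.resize(c,None,fx=2.9,fy=2.9,interpolation=cv2.INTER_CUBIC))
Rm,t=cam(i); print("cam",-Rm.T@t)
for n,uv,z in [("jar1",(121,242),.06),("mail",(168,245),.02),("dish1",(206,246),.017),("jar2",(249,247),.06),("dish2",(291,248),.017),("stray",(116,180),.014),("box",(221,179),.034),("rack",(318,172),.004),("ctrayTL",(107,217),.01),("ctrayBR",(312,274),.01)]:
    print(n,ray(i,uv,z).round(3))
E
```

```text
cam [ 0.42494712 -0.11989433  0.96931931]
jar1 [[0.466 0.209 0.06 ]]
mail [[0.461 0.109 0.02 ]]
dish1 [[0.459 0.017 0.017]]
jar2 [[ 0.456 -0.09   0.06 ]]
dish2 [[ 0.455 -0.191  0.017]]
stray [[0.623 0.247 0.014]]
box [[ 0.624 -0.018  0.034]]
rack [[ 0.651 -0.263  0.004]]
ctrayTL [[0.53  0.265 0.01 ]]
ctrayBR [[ 0.392 -0.244  0.01 ]]
```

View pics/top0c.png

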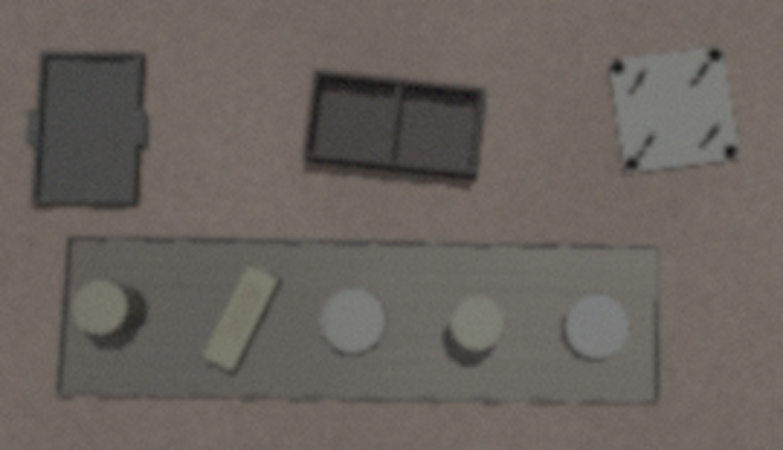

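The top view shows everything clearly. Next I'll take sub-pixel centres from contours.

Run:
```python
from cell import arm
from h import *
i=arm.camera_info("top")
im=cv2.imread("pics/top0.png"); g=cv2.GaussianBlur(im,(3,3),0).astype(int)
G=g.max(2)
for n,(u,v) in dict(j=(120,242),m=(168,245),d=(206,246),j2=(249,246),d2=(291,248),tray=(185,235),tr2=(270,230),bench=(150,200),strayfloor=(116,180),box=(208,178),rack=(318,172)).items(): print(n,g[v,u])
S=8
roi=(105,215,210,62)
x,y,w,h=roi
big=cv2.resize(im[y:y+h,x:x+w],None,fx=S,fy=S,interpolation=cv2.INTER_CUBIC).max(2)
for n,(u,v),z in [("jar1",(121,242),.06),("mail",(168,245),.02),("dish1",(206,246),.017),("jar2",(249,247),.06),("dish2",(291,248),.017)]:
  for f in (.4,.5,.6):
    o=float(G[v,u]); b=float(np.median(big)); m=(big>b+(o-b)*f).astype(np.uint8)
    nn,l,st,ce=cv2.connectedComponentsWithStats(m)
    k=l[int((v-y+.5)*S),int((u-x+.5)*S)]
    c=max(cv2.findContours((l==k).astype(np.uint8),0,1)[0],key=cv2.contourArea).reshape(-1,2)
    px=(c+.5)/S-.5+[x,y]
    P=ray(i,px,z)[:,:2].astype(np.float32)*1000
    r=cv2.minAreaRect(P); (cx,cy),rad=cv2.minEnclosingCircle(P)
    print(n,f,"rect",np.round(r[0],1),np.round(r[1],1),round(r[2],1),"circ",round(cx,1),round(cy,1),round(2*rad,1))
```

```text
j [104 115 118]
m [101 115 118]
d [117 122 121]
j2 [113 123 124]
d2 [122 122 122]
tray [91 96 99]
tr2 [102 109 112]
bench [100 107 117]
strayfloor [73 73 74]
box [67 67 71]
rack [121 123 122]
jar1 0.4 rect [470.4 214.2] [39.8 40. ] 87.4 circ 470.1 214.7 41.3
jar1 0.5 rect [470.4 214.2] [39.3 39.5] 87.5 circ 470.1 214.6 40.8
jar1 0.6 rect [470.3 214.4] [39.5 38.7] 3.1 circ 470.1 214.5 40.5
mail 0.4 rect [465.  111.2] [27.5 85.7] 65.5 circ 465.0 111.9 86.4
mail 0.5 rect [464.9 111.1] [27.1 85.3] 65.5 circ 464.8 111.8 86.1
mail 0.6 rect [464.8 111.1] [26.9 84.8] 65.6 circ 464.8 112.0 85.5
dish1 0.4 rect [462.8  16.5] [52.2 51.2] 49.1 circ 463.2 17.2 54.2
dish1 0.5 rect [462.8  16.3] [51.4 50.6] 47.6 circ 463.2 17.1 53.2
dish1 0.6 rect [462.6  16.5] [50.6 49.6] 15.3 circ 462.7 16.4 51.4
jar2 0.4 rect [460.2 -90.4] [43.3 43.7] 61.2 circ 461.3 -90.6 46.1
jar2 0.5 rect [459.6 -90.4] [41.2 41.3] 44.3 circ 460.6 -90.2 44.3
jar2 0.6 rect [459.5 -90.2] [39.8 40.2] 43.3 circ 459.7 -90.3 41.9
dish2 0.4 rect [ 478.  -176.7] [126.9  90.7] 89.1 circ 496.1 -177.1 134.2
dish2 0.5 rect [ 458.8 -191.5] [52.1 52. ] 88.2 circ 459.8 -191.7 55.6
dish2 0.6 rect [ 458.9 -191.4] [51.1 51.1] 87.6 circ 458.7 -191.1 53.6
```

Sizes agree with the given ones: mailer 86 long, dishes about 52 and jars 40–44. Now the targets.

Run:
```python
from cell import arm
from h import *
i=arm.camera_info("top")
im=cv2.imread("pics/top0.png")
S=8
def comp(roi,fn,uv):
    x,y,w,h=roi
    big=cv2.resize(im[y:y+h,x:x+w],None,fx=S,fy=S,interpolation=cv2.INTER_CUBIC).astype(int)
    m=fn(big).astype(np.uint8); m=cv2.morphologyEx(m,cv2.MORPH_CLOSE,np.ones((9,9)))
    m=cv2.morphologyEx(m,cv2.MORPH_OPEN,np.ones((61,61)))
    c=max(cv2.findContours(m,0,1)[0],key=cv2.contourArea).reshape(-1,2)
    return (c+.5)/S-.5+[x,y]
for n,roi,fn,uv,z in [("stray",(88,145,58,70),lambda b:b.max(2)<92,(116,180),.014),
  ("box",(183,150,78,52),lambda b:b.max(2)<88,(208,178),.034),
  ("rack",(287,145,62,55),lambda b:(b[:,:,2]-b[:,:,0]<9)&(b.max(2)>100),(318,172),.004)]:
    px=comp(roi,fn,uv); P=ray(i,px,z)[:,:2].astype(np.float32)*1000
    r=cv2.minAreaRect(P); print(n,np.round(r[0],1),np.round(r[1],1),round(r[2],1), "px",px.mean(0).round(1))
```

```text
stray [624.5 249. ] [140.  104.8] 0.4 px [115.1 179.5]
box [623.3 -16.8] [149.8  89.6] 84.2 px [220.3 179. ]
rack [ 650.3 -259.8] [105.4 103.7] 0.6 px [316.5 172.4]
```

Run:
```python
from cell import arm
from h import *
i=arm.camera_info("top")
im=cv2.imread("pics/top0.png")
def f(n,pts,z):
    p=(np.array(pts,float)+.5)/2.9-.5+[85,135]
    P=ray(i,p,z)[:,:2]*1000; print(n,P.round(0).tolist(),"c",P.mean(0).round(1))
f("box",[(317,71),(484,88),(474,178),(307,163)],.034)
f("rack",[(610,62),(722,46),(740,158),(625,172)],.004)
f("bolts",[(617,67),(714,55),(731,152),(632,163)],.004)
f("stray",[(43,53),(145,53),(138,207),(35,207)],.014)
for n,x,y,w,h in [("box",185,150,75,50),("rk",290,145,60,55)]:
    c=cv2.resize(im[y:y+h,x:x+w],None,fx=9,fy=9,interpolation=cv2.INTER_CUBIC)
    cv2.imwrite(f"pics/c_{n}.png",cv2.convertScaleAbs(c,alpha=1.6))
```

```text
box [[673.0, 50.0], [660.0, -93.0], [581.0, -85.0], [593.0, 56.0]] c [626.9 -17.8]
rack [[692.0, -204.0], [708.0, -304.0], [606.0, -318.0], [593.0, -216.0]] c [ 649.8 -260.5]
bolts [[688.0, -210.0], [699.0, -297.0], [612.0, -310.0], [601.0, -223.0]] c [ 649.9 -259.8]
stray [[692.0, 292.0], [693.0, 204.0], [557.0, 203.0], [557.0, 290.0]] c [624.9 247.1]
```

View pics/c_box.png

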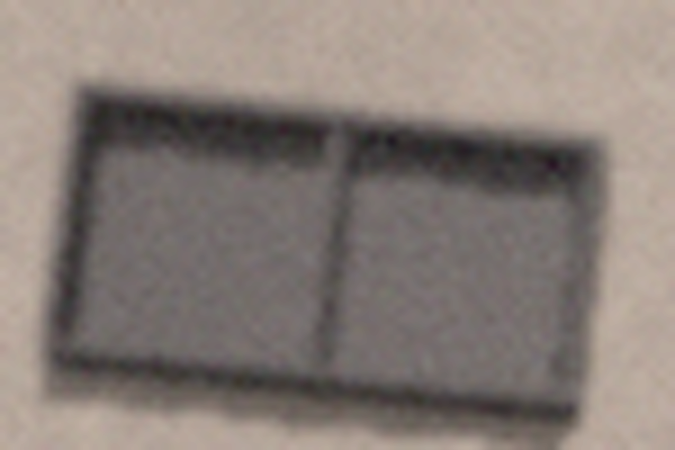

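View pics/c_rk.png

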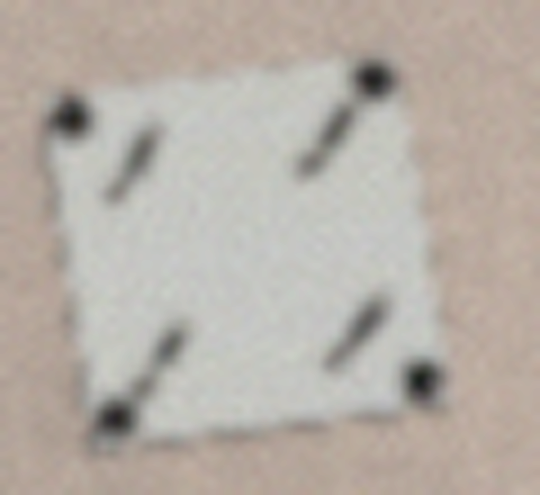

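The boxes and rods fit. Rack centre is about (650,-260) with yaw +7°, box (626,-18) with yaw -5.5°, and tray (624,248) with yaw -3°. First target is the mailer.

```bash
cat > plan.py <<'E'
import sys
from cell import arm
from h import *
def go(x,y,z,yaw,s=None):
    s=s or arm.get_state(); Rc=R.from_quat(s['eef_rot']); p=np.array(s['tool_pos'])*1000
    Rt=R.from_euler('z',yaw,degrees=True)*R.from_matrix(np.diag([1,-1,-1.]))
    d=Rc.inv().apply(np.array([x,y,z])-p); rv=np.degrees((Rc.inv()*Rt).as_rotvec())
    X=Rc.as_matrix()[:,0]
    print("at",p.round(1),"yaw",round(float(np.degrees(np.arctan2(X[1],X[0]))),1),"t",round(s['time_s'],2),"F",np.round(s['ft_force'],1),"op",round(s['opening']*85.4,1),"j7",round(s['joint_pos'][6],2))
    print("  ->",(x,y,z,yaw)," shift",d.round(1),"turn",rv.round(1))
if __name__=="__main__":
    a=list(map(float,sys.argv[1:]))
    for k in range(0,len(a),4): go(*a[k:k+4])
E
python3 plan.py 465 111 150 65.5
```

```text
at [167.1 601.8 230.6] yaw 74.5 t 0.15 F [-1.1  0.4  0.1] op 85.4 j7 -0.08
  -> (465.0, 111.0, 150.0, 65.5)  shift [-393.2  418.3   81.2] turn [0.  0.1 9. ]
```

>>> {"op": "play_rows", "data": {"rows": [[[-393,418,81,0,0,9,85],[-393,418,81,0,0,9,85],[-393,418,81,0,0,9,85],[-393,418,81,0,0,9,85],[-393,418,81,0,0,9,85]]]}}

```text
time_s: 0.65
tool_pos: [0.2963, 0.3887, 0.196]
eef_rot: [0.841, 0.541, 0.0, 0.0]
ft_force: [0.9, 0.6, -0.6]
opening: 0.998
```

```bash
python3 plan.py 465 111 150 65.5
```

```text
at [296.3 388.7 196. ] yaw 65.5 t 0.65 F [ 0.9  0.6 -0.6] op 85.2 j7 0.15
  -> (465.0, 111.0, 150.0, 65.5)  shift [-182.7  268.7   46. ] turn [ 0. -0. -0.]
```

>>> {"op": "play_rows", "data": {"rows": [[[-183,269,46,0,0,0,60],[-183,269,46,0,0,0,60],[-183,269,46,0,0,0,60],[-183,269,46,0,0,0,60],[-183,269,46,0,0,0,60]]]}}

```text
time_s: 1.15
tool_pos: [0.4247, 0.1772, 0.1613]
eef_rot: [0.841, 0.541, 0.0, -0.0]
ft_force: [0.5, 1.4, 0.9]
opening: 0.703
```

```bash
python3 plan.py 465 111 110 65.5
```

```text
at [424.7 177.2 161.3] yaw 65.5 t 1.15 F [0.5 1.4 0.9] op 60.0 j7 0.72
  -> (465.0, 111.0, 110.0, 65.5)  shift [-43.6  64.1  51.2] turn [ 0. -0.  0.]
```

>>> {"op": "play_rows", "data": {"rows": [[[-44,64,51,0,0,0,60],[-44,64,51,0,0,0,60],[-44,64,51,0,0,0,60]]]}}

```text
time_s: 1.45
tool_pos: [0.4643, 0.1069, 0.1079]
eef_rot: [0.843, 0.538, -0.002, 0.001]
ft_force: [-0.6, -0.2, -0.7]
opening: 0.705
```

Run:
```python
from cell import arm
from h import *
from plan import go
i=arm.camera_info("wrist"); im=arm.read_camera("wrist")[:,:,::-1].copy()
go(465,111,5,65.5)
a=np.radians(65.5);X=np.array([np.cos(a),np.sin(a)]);Y=np.array([np.sin(a),-np.cos(a)])
for sx,sy in [(15,43),(15,-43),(-15,43),(-15,-43)]:
    p=np.array([465,111])+sx*X+sy*Y
    q=proj(i,[p[0]/1e3,p[1]/1e3,.02])[0]; cv2.circle(im,tuple(int(v) for v in q),3,(0,0,255),-1)
cv2.imwrite("pics/w1.png",im)
```

```text
at [463.8 109.6 108.9] yaw 65.2 t 1.5 F [-0.4  0.7  0.4] op 59.9 j7 0.93
  -> (465, 111, 5, 65.5)  shift [  2.1   0.7 103.9] turn [-0.1  0.2 -0.3]
```

View pics/w1.png

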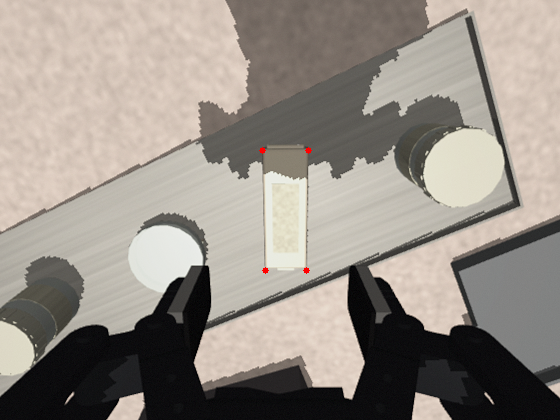

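The projected corners land on the mailer within 1 mm, so I'll descend and grip.

>>> {"op": "play_rows", "data": {"rows": [[[1,0,50,0,0,0,60],[1,0,85,0,0,0,60],[1,0,103,0,0,0,60],[1,0,103,0,0,0,10],[1,0,103,0,0,0,10]]]}}

```text
time_s: 2.0
tool_pos: [0.4644, 0.1143, 0.008]
eef_rot: [0.841, 0.541, 0.0, -0.0]
ft_force: [0.8, -0.5, 0.2]
opening: 0.372
```

>>> {"op": "play_rows", "data": {"rows": [[[0,0,0,0,0,0,10],[0,0,0,0,0,0,10]]]}}

```text
time_s: 2.2
tool_pos: [0.4654, 0.1141, 0.0087]
eef_rot: [0.841, 0.541, 0.001, 0.0]
ft_force: [-0.2, -0.3, -0.4]
opening: 0.333
```

```bash
python3 plan.py 465 111 110 65.5  624 248 110 87 624 248 60 87
```

```text
at [465.4 114.1   8.7] yaw 65.5 t 2.2 F [-0.2 -0.3 -0.4] op 28.4 j7 1.01
  -> (465.0, 111.0, 110.0, 65.5)  shift [  -2.7    1.1 -101.3] turn [ 0.1 -0.1  0. ]
at [465.4 114.1   8.7] yaw 65.5 t 2.2 F [-0.2 -0.3 -0.4] op 28.4 j7 1.01
  -> (624.0, 248.0, 110.0, 87.0)  shift [ 187.9   89.  -100.7] turn [  0.1  -0.1 -21.5]
at [465.4 114.1   8.7] yaw 65.5 t 2.2 F [-0.2 -0.3 -0.4] op 28.4 j7 1.01
  -> (624.0, 248.0, 60.0, 87.0)  shift [187.8  88.9 -50.7] turn [  0.1  -0.1 -21.5]
```

>>> {"op": "play_rows", "data": {"rows": [[[0,0,-40,0,0,0,10],[0,0,-85,0,0,0,10],[45,20,-95,0,0,-7,10],[90,42,-95,0,0,-14,10],[135,63,-95,0,0,-21.5,10]]]}}

```text
time_s: 2.7
tool_pos: [0.5798, 0.2118, 0.1052]
eef_rot: [0.724, 0.69, 0.002, 0.001]
ft_force: [0.2, -0.0, 0.2]
opening: 0.331
```

```bash
python3 plan.py  624 248 60 87
```

```text
at [579.8 211.8 105.2] yaw 87.3 t 2.7 F [ 0.2 -0.   0.2] op 28.3 j7 1.2
  -> (624.0, 248.0, 60.0, 87.0)  shift [38.1 42.2 45.4] turn [ 0.2 -0.1  0.3]
```

>>> {"op": "play_rows", "data": {"rows": [[[38,42,0,0,0,0,10],[38,42,40,0,0,0,10],[38,42,60,0,0,0,10],[38,42,60,0,0,0,10]]]}}

```text
time_s: 3.1
tool_pos: [0.6196, 0.2453, 0.0396]
eef_rot: [0.725, 0.688, -0.003, -0.001]
ft_force: [0.0, -0.3, -0.4]
opening: 0.333
```

Run:
```python
from cell import arm
from h import *
from plan import go
i=arm.camera_info("wrist"); im=arm.read_camera("wrist")[:,:,::-1].copy()
go(624,248,11,87)
cv2.imwrite("pics/w2.png",im)
```

```text
at [620.9 245.4  41.7] yaw 87.0 t 3.15 F [0.1 0.4 1.2] op 28.5 j7 1.19
  -> (624, 248, 11, 87)  shift [ 2.8  3.1 30.7] turn [-0.1  0.1 -0. ]
```

View pics/w2.png

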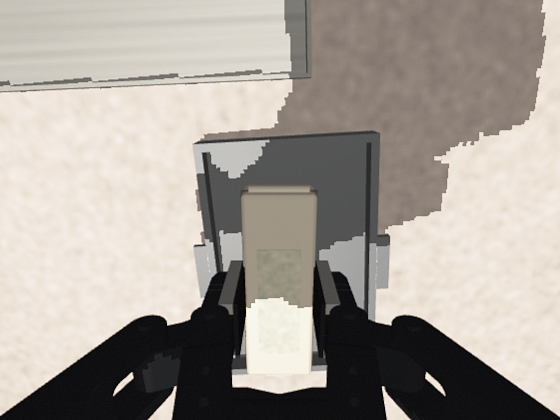

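The mailer is held level over the tray between (195,140) and (380,370). I'll lower it gently.

>>> {"op": "play_rows", "data": {"rows": [[[2,2,18,0,0,0,10],[2,2,26,0,0,0,10],[2,2,28,0,0,0,10],[2,2,29,0,0,0,10],[2,2,29,0,0,0,10]]]}}

```text
time_s: 3.65
tool_pos: [0.6241, 0.2476, 0.0138]
eef_rot: [0.726, 0.688, 0.0, 0.0]
ft_force: [-0.5, 0.3, -1.0]
opening: 0.332
```

>>> {"op": "play_rows", "data": {"rows": [[[0,0,0,0,0,0,10]]]}}

```text
time_s: 3.75
tool_pos: [0.6242, 0.2477, 0.0139]
eef_rot: [0.726, 0.688, 0.0, 0.0]
ft_force: [0.1, 0.3, -0.2]
opening: 0.33
```

>>> {"op": "play_rows", "data": {"rows": [[[0,0,1.5,0,0,0,10],[0,0,2.5,0,0,0,10],[0,0,3,0,0,0,10],[0,0,3,0,0,0,10]]]}}

```text
time_s: 4.15
tool_pos: [0.6238, 0.2477, 0.0106]
eef_rot: [0.725, 0.688, 0.0, -0.0]
ft_force: [-0.5, -0.8, 2.0]
opening: 0.329
```

Contact shows as 2 N, so I'll release and rise.

>>> {"op": "play_rows", "data": {"rows": [[[0,0,0,0,0,0,44],[0,0,0,0,0,0,44],[0,0,-15,0,0,0,44],[0,0,-60,0,0,0,60],[0,0,-100,0,0,0,80]]]}}

```text
time_s: 4.65
tool_pos: [0.6237, 0.2474, 0.1122]
eef_rot: [0.726, 0.688, -0.0, -0.0]
ft_force: [1.6, -0.6, 0.4]
opening: 0.839
```

```bash
python3 plan.py  470 214 120 0  470 214 120 180 470 214 120 70; python3 -c "
from cell import arm; import cv2; print(arm.get_state()['joint_pos'].round(2));cv2.imwrite('pics/t1.png',cv2.resize(arm.read_camera('top')[130:290,80:360,::-1],None,fx=2.8,fy=2.8))"
```

```text
at [623.7 247.4 112.2] yaw 87.0 t 4.65 F [ 1.6 -0.6  0.4] op 71.6 j7 1.17
  -> (470.0, 214.0, 120.0, 0.0)  shift [ -41.5 -151.7   -7.7] turn [-0.  0. 87.]
at [623.7 247.4 112.2] yaw 87.0 t 4.65 F [ 1.6 -0.6  0.4] op 71.6 j7 1.17
  -> (470.0, 214.0, 120.0, 180.0)  shift [ -41.5 -151.7   -7.7] turn [ -0.  -0. -93.]
at [623.7 247.4 112.2] yaw 87.0 t 4.65 F [ 1.6 -0.6  0.4] op 71.6 j7 1.17
  -> (470.0, 214.0, 120.0, 70.0)  shift [ -41.5 -151.7   -7.7] turn [-0.  0. 17.]
[-0.58  0.6   0.19  1.6  -0.13  0.95  1.17]
```

View pics/t1.png

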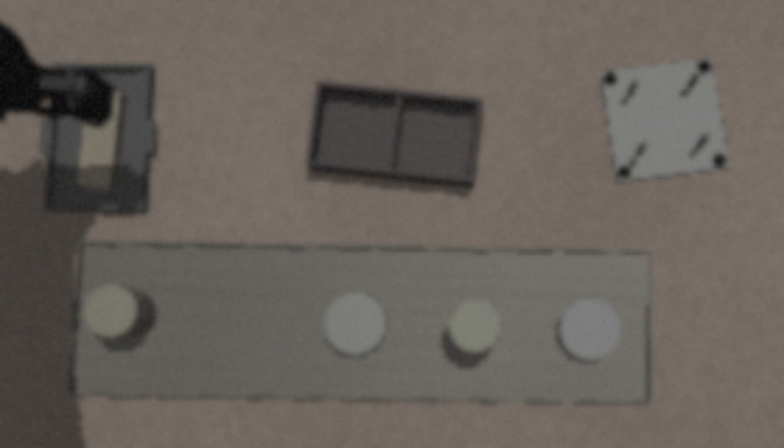

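The mailer lies centred in its tray. Next is jar 1 at (470,214).

>>> {"op": "play_rows", "data": {"rows": [[[-41,-152,0,0,0,0,70],[-41,-152,0,0,0,0,70],[-41,-152,0,0,0,0,70],[-41,-152,0,0,0,0,70],[-41,-152,0,0,0,0,70]]]}}

```text
time_s: 5.2
tool_pos: [0.469, 0.2148, 0.1115]
eef_rot: [0.725, 0.689, 0.001, -0.0]
ft_force: [0.6, 0.5, 0.7]
opening: 0.823
```

Run:
```python
from cell import arm
from h import *
from plan import go
i=arm.camera_info("wrist"); im=arm.read_camera("wrist")[:,:,::-1].copy()
go(470,214,38,87)
t=np.linspace(0,6.28,24)
for r,x,y,z in [(.022,.470,.214,.06)]:
  for a in t:
    q=proj(i,[x+r*np.cos(a),y+r*np.sin(a),z])[0]; cv2.circle(im,tuple(int(v) for v in q),2,(0,0,255),-1)
cv2.imwrite("pics/w3.png",im)
```

```text
at [470.8 215.3 111.6] yaw 87.0 t 5.25 F [ 0.8 -0.2  0.2] op 70.2 j7 1.09
  -> (470, 214, 38, 87)  shift [-1.4 -0.9 73.6] turn [ 0.1 -0.1  0. ]
```

View pics/w3.png

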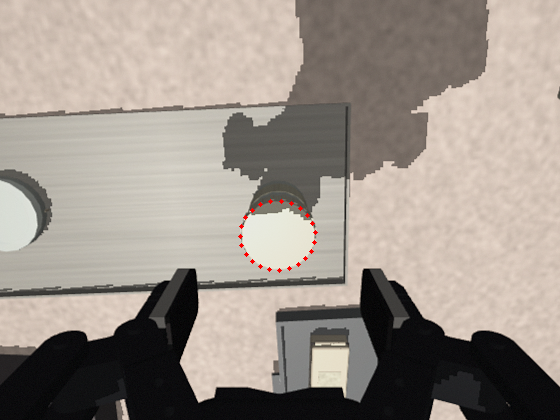

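The cap outline matches the circle. Mailer also visible, lying in its tray at (330,360).

>>> {"op": "play_rows", "data": {"rows": [[[-1,-1,45,0,0,0,70],[-1,-1,68,0,0,0,70],[-1,-1,74,0,0,0,70],[-1,-1,74,0,0,0,25],[-1,-1,74,0,0,0,25]]]}}

```text
time_s: 5.75
tool_pos: [0.4704, 0.2142, 0.0373]
eef_rot: [0.726, 0.688, 0.001, 0.0]
ft_force: [-2.6, -0.6, 19.9]
opening: 0.497
```

>>> {"op": "play_rows", "data": {"rows": [[[0,0,0,0,0,0,25],[0,0,0,0,0,0,25]]]}}

```text
time_s: 5.95
tool_pos: [0.4699, 0.2142, 0.0375]
eef_rot: [0.725, 0.688, 0.001, 0.0]
ft_force: [0.7, 0.2, 3.0]
opening: 0.492
```

```bash
python3 plan.py 629.5 17.8 120 84.5
```

```text
at [469.9 214.2  37.5] yaw 87.0 t 5.95 F [0.7 0.2 3. ] op 42.0 j7 1.12
  -> (629.5, 17.8, 120.0, 84.5)  shift [-187.6  169.9  -82.4] turn [ 0.1 -0.1  2.5]
```

>>> {"op": "play_rows", "data": {"rows": [[[0,0,-35,0,0,0,25],[0,0,-70,0,0,0,25],[-35,32,-75,0,0,1,25],[-70,64,-75,0,0,2.5,25],[-105,96,-75,0,0,2.5,25]]]}}

```text
time_s: 6.45
tool_pos: [0.5605, 0.1032, 0.1128]
eef_rot: [0.74, 0.673, 0.001, 0.0]
ft_force: [0.7, 0.2, -0.5]
opening: 0.495
```

```bash
python3 plan.py 629.5 17.8 100 84.5
```

```text
at [560.5 103.2 112.8] yaw 84.5 t 6.45 F [ 0.7  0.2 -0.5] op 42.3 j7 1.33
  -> (629.5, 17.8, 100.0, 84.5)  shift [-78.5  76.8  12.9] turn [ 0.1 -0.1  0. ]
```

>>> {"op": "play_rows", "data": {"rows": [[[-35,34,0,0,0,0,25],[-65,64,5,0,0,0,25],[-78,76,8,0,0,0,25],[-78,77,10,0,0,0,25]]]}}

```text
time_s: 6.85
tool_pos: [0.6293, 0.0153, 0.1013]
eef_rot: [0.742, 0.671, -0.0, 0.001]
ft_force: [-0.1, 0.6, -1.2]
opening: 0.487
```

Run:
```python
from cell import arm
from h import *
from plan import go
i=arm.camera_info("wrist"); im=arm.read_camera("wrist")[:,:,::-1].copy()
go(629.5,17.8,39.5,84.5)
c=np.array([626,-18]);a=np.radians(-5.5);X=np.array([np.cos(a),np.sin(a)]);Y=np.array([-np.sin(a),np.cos(a)])
for sx in (-38,38):
  for sy in (-74,0,74):
    p=(c+sx*X+sy*Y)/1e3; q=proj(i,[*p,.034])[0]; cv2.circle(im,tuple(int(v) for v in q),3,(0,0,255),-1)
cv2.imwrite("pics/w4.png",im)
```

```text
at [628.2  17.9 100.8] yaw 84.4 t 6.9 F [ 0.5  1.1 -2. ] op 41.9 j7 1.5
  -> (629.5, 17.8, 39.5, 84.5)  shift [ 0.   1.3 61.3] turn [-0.   0.  -0.1]
```

View pics/w4.png

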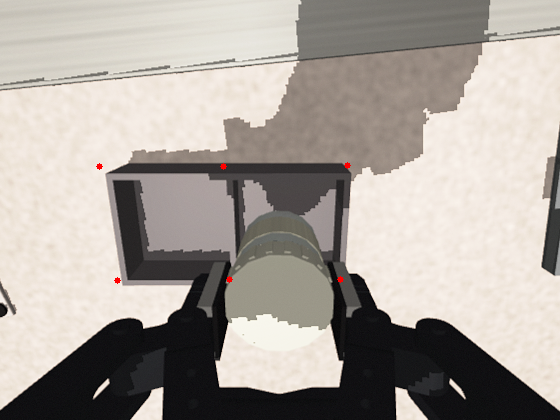

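Run:
```python
from cell import arm
from h import *
im=cv2.imread("pics/w4.png"); 
i=arm.camera_info("wrist")
cv2.imwrite("pics/w4c.png",cv2.resize(im[150:300,90:370],None,fx=2.8,fy=2.8,interpolation=cv2.INTER_CUBIC))
print(ray(i,[(107,175),(351,174),(122,284)],.034).round(4))
```

```text
[[ 0.5855 -0.0817  0.034 ]
 [ 0.5992  0.0639  0.034 ]
 [ 0.6587 -0.0898  0.034 ]]
```

View pics/w4c.png

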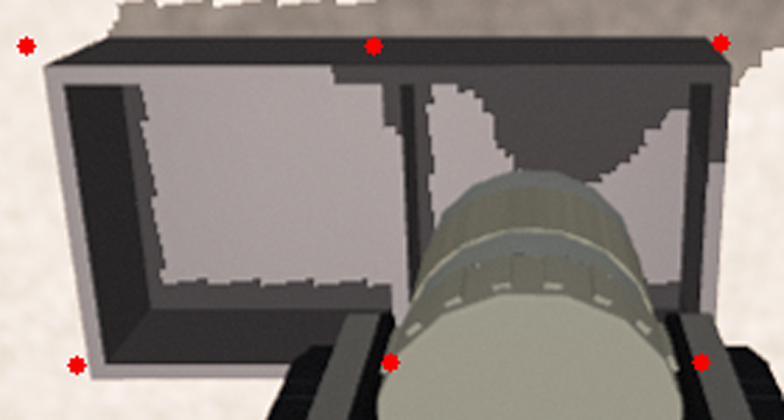

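The wrist view puts the box centre at about (628.5,-14), 4 mm from the top-view estimate. I'll correct by +3,+3 and lower.

>>> {"op": "play_rows", "data": {"rows": [[[3,3,25,0,0,0,25],[3,3,45,0,0,0,25],[3,3,55,0,0,0,25],[3,3,57,0,0,0,25],[3,3,57,0,0,0,25]]]}}

```text
time_s: 7.4
tool_pos: [0.6314, 0.0224, 0.0447]
eef_rot: [0.74, 0.673, 0.0, -0.0]
ft_force: [0.7, 0.4, -1.1]
opening: 0.492
```

>>> {"op": "play_rows", "data": {"rows": [[[0,0,1,0,0,0,25],[0,0,1,0,0,0,25]]]}}

```text
time_s: 7.6
tool_pos: [0.6321, 0.0216, 0.0443]
eef_rot: [0.74, 0.672, 0.001, 0.0]
ft_force: [-0.0, -0.6, -1.1]
opening: 0.489
```

>>> {"op": "play_rows", "data": {"rows": [[[0,0,2.5,0,0,0,25],[0,0,4,0,0,0,25],[0,0,5,0,0,0,25],[0,0,5,0,0,0,25]]]}}

```text
time_s: 8.0
tool_pos: [0.632, 0.0215, 0.0396]
eef_rot: [0.74, 0.672, 0.0, 0.0]
ft_force: [-2.9, 0.6, 9.4]
opening: 0.495
```

>>> {"op": "play_rows", "data": {"rows": [[[0,0,0,0,0,0,58],[0,0,0,0,0,0,58],[0,0,-20,0,0,0,58],[0,0,-60,0,0,0,58],[0,0,-85,0,0,0,70]]]}}

```text
time_s: 8.5
tool_pos: [0.6322, 0.0213, 0.1252]
eef_rot: [0.74, 0.672, 0.0, 0.0]
ft_force: [0.3, 1.4, 1.2]
opening: 0.812
```

Run:
```python
from cell import arm
from h import *
from plan import go
im=arm.read_camera("top")[:,:,::-1].copy(); im2=arm.read_camera("wrist")[:,:,::-1]
go(460,-90.3,125,10)
cv2.imwrite("pics/t2.png",np.hstack([cv2.resize(im[130:290,80:360],(400,230)),cv2.resize(im2,(400,300))[:230]]))
```

```text
at [634.1  21.4 127.3] yaw 84.5 t 8.6 F [ 0.5 -0.2  0.2] op 69.7 j7 1.49
  -> (460, -90.3, 125, 10)  shift [-128.  -162.5    1.1] turn [ 0.3 -0.3 74.5]
```

View pics/t2.png

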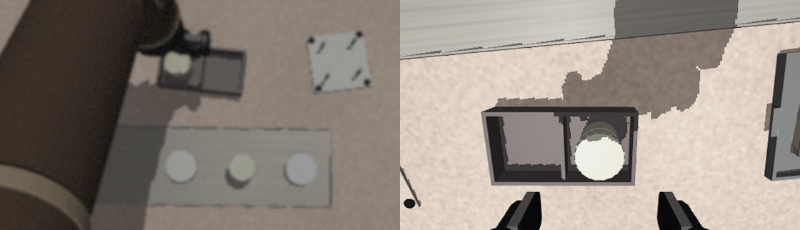

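Jar 1 stands upright in the left cell. On to jar 2, turning the jaws to grip along x.

>>> {"op": "play_rows", "data": {"rows": [[[-128,-162,0,0,0,74,70],[-128,-162,0,0,0,74,70],[-128,-162,0,0,0,74,70],[-128,-162,0,0,0,74,70],[-128,-162,0,0,0,74,70]]]}}

```text
time_s: 9.1
tool_pos: [0.452, -0.0936, 0.1224]
eef_rot: [0.937, 0.349, -0.002, -0.001]
ft_force: [0.6, 0.6, -0.5]
opening: 0.819
```

```bash
python3 plan.py 460 -90.3 115 0
```

```text
at [452.  -93.6 122.4] yaw 40.8 t 9.1 F [ 0.6  0.6 -0.5] op 70.0 j7 1.0
  -> (460.0, -90.3, 115.0, 0.0)  shift [8.2 2.8 7.4] turn [-0.1  0.2 40.8]
```

>>> {"op": "play_rows", "data": {"rows": [[[7,2,5,0,0,41,70],[7,2,5,0,0,41,70],[7,2,5,0,0,41,70],[7,2,5,0,0,41,70],[7,2,5,0,0,41,70]]]}}

```text
time_s: 9.6
tool_pos: [0.4642, -0.0872, 0.1177]
eef_rot: [1.0, 0.002, -0.0, 0.0]
ft_force: [0.3, 0.8, -0.4]
opening: 0.818
```

Run:
```python
from cell import arm
from h import *
from plan import go
i=arm.camera_info("wrist"); im=arm.read_camera("wrist")[:,:,::-1].copy()
go(460,-90.3,38,0)
t=np.linspace(0,6.28,24)
for r,x,y,z in [(.022,.460,-.0903,.06),(.0275,.4628,.0165,.017),(.0275,.4588,-.1915,.017)]:
  for a in t:
    q=proj(i,[x+r*np.cos(a),y+r*np.sin(a),z])[0]; cv2.circle(im,tuple(int(v) for v in q),1,(0,0,255),-1)
cv2.imwrite("pics/w5.png",im)
```

```text
at [464.1 -87.2 117.6] yaw -0.2 t 9.65 F [-0.   0.  -0.8] op 69.8 j7 0.37
  -> (460, -90.3, 38, 0)  shift [-4.   3.1 79.6] turn [ 0.   0.1 -0.2]
```

View pics/w5.png

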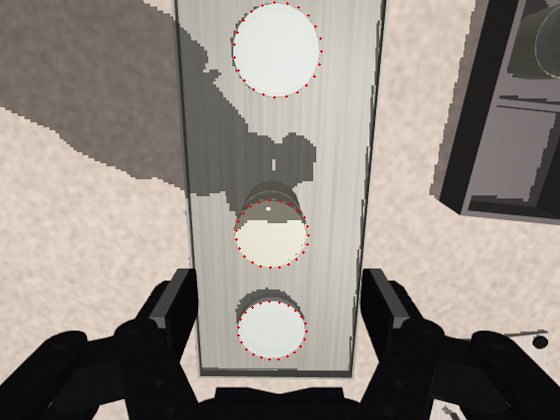

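All three circles match. Gripping jar 2.

>>> {"op": "play_rows", "data": {"rows": [[[-4,3,45,0,0,0,70],[-4,3,70,0,0,0,70],[-4,3,79,0,0,0,70],[-4,3,79,0,0,0,40],[-4,3,79,0,0,0,25]]]}}

```text
time_s: 10.15
tool_pos: [0.461, -0.0905, 0.04]
eef_rot: [1.0, 0.005, 0.0, 0.0]
ft_force: [-5.0, -0.3, 16.8]
opening: 0.494
```

>>> {"op": "play_rows", "data": {"rows": [[[0,0,0,0,0,0,25],[0,0,0,0,0,0,25]]]}}

```text
time_s: 10.35
tool_pos: [0.4614, -0.0902, 0.0403]
eef_rot: [1.0, 0.005, 0.001, -0.0]
ft_force: [-0.5, 0.6, -0.7]
opening: 0.487
```

```bash
python3 plan.py 625 -50 112 -5.5
```

```text
at [461.4 -90.2  40.3] yaw 0.5 t 10.35 F [-0.5  0.6 -0.7] op 41.6 j7 0.51
  -> (625.0, -50.0, 112.0, -5.5)  shift [164.1 -38.7 -71.4] turn [-0.  -0.1  6. ]
```

>>> {"op": "play_rows", "data": {"rows": [[[0,0,-35,0,0,0,25],[20,-4,-70,0,0,2,25],[68,-16,-72,0,0,6,25],[115,-28,-72,0,0,6,25],[160,-38,-72,0,0,6,25]]]}}

```text
time_s: 10.85
tool_pos: [0.6227, -0.0491, 0.1127]
eef_rot: [0.999, -0.047, 0.001, -0.001]
ft_force: [0.4, -1.1, -0.0]
opening: 0.488
```

```bash
python3 plan.py 625 -50 70 -5.5
```

```text
at [622.7 -49.1 112.7] yaw -5.4 t 10.85 F [ 0.4 -1.1 -0. ] op 41.6 j7 0.26
  -> (625.0, -50.0, 70.0, -5.5)  shift [ 2.3  0.7 42.7] turn [-0.1 -0.1  0.1]
```

>>> {"op": "play_rows", "data": {"rows": [[[1,0,20,0,0,0,25],[1,0,25,0,0,0,25],[1,0,25,0,0,0,25]]]}}

```text
time_s: 11.15
tool_pos: [0.6197, -0.0513, 0.0856]
eef_rot: [0.999, -0.048, -0.001, 0.0]
ft_force: [-1.1, -0.8, -0.7]
opening: 0.491
```

Run:
```python
from cell import arm
from h import *
from plan import go
i=arm.camera_info("wrist"); im=arm.read_camera("wrist")[:,:,::-1].copy()
go(625,-50,42.3,-5.5)
c=np.array([628.5,-14]);a=np.radians(-5.5);X=np.array([np.cos(a),np.sin(a)]);Y=np.array([-np.sin(a),np.cos(a)])
for sx in (-38,38):
  for sy in (-74,0,74):
    p=(c+sx*X+sy*Y)/1e3; q=proj(i,[*p,.034])[0]; cv2.circle(im,tuple(int(v) for v in q),3,(0,0,255),-1)
cv2.imwrite("pics/w6.png",im)
```

```text
at [620.1 -51.5  86.4] yaw -5.5 t 11.2 F [-0.4  0.6 -0.7] op 42.2 j7 0.28
  -> (625, -50, 42.3, -5.5)  shift [ 4.8 -2.  44.1] turn [ 0.   0.1 -0. ]
```

View pics/w6.png

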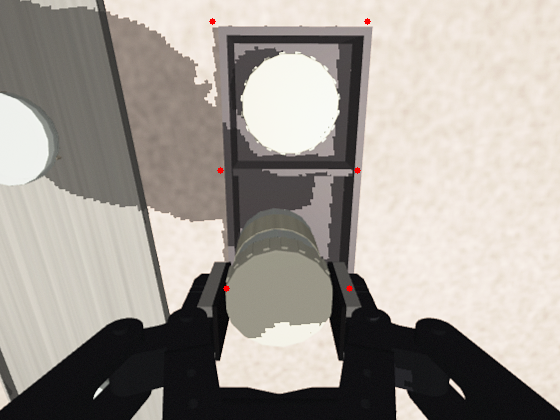

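>>> {"op": "play_rows", "data": {"rows": [[[6,0,20,0,0,0,25],[6,0,33,0,0,0,25],[6,0,39,0,0,0,25],[6,0,40,0,0,0,25],[6,0,40,0,0,0,25]]]}}

```text
time_s: 11.7
tool_pos: [0.6271, -0.0517, 0.0467]
eef_rot: [0.999, -0.048, 0.0, -0.0]
ft_force: [-0.1, -0.4, -0.6]
opening: 0.492
```

>>> {"op": "play_rows", "data": {"rows": [[[0,0,0,0,0,0,25]]]}}

```text
time_s: 11.8
tool_pos: [0.6276, -0.0516, 0.0471]
eef_rot: [0.999, -0.048, 0.0, -0.0]
ft_force: [-0.5, -0.7, -0.8]
opening: 0.488
```

>>> {"op": "play_rows", "data": {"rows": [[[0,0,2.5,0,0,0,25],[0,0,4,0,0,0,25],[0,0,5,0,0,0,25],[0,0,5,0,0,0,25]]]}}

```text
time_s: 12.2
tool_pos: [0.6274, -0.0515, 0.0422]
eef_rot: [0.999, -0.048, 0.0, -0.0]
ft_force: [-2.6, 1.4, 7.6]
opening: 0.49
```

Seated (7.6 N at the expected height). I'll release.

>>> {"op": "play_rows", "data": {"rows": [[[0,0,0,0,0,0,58],[0,0,0,0,0,0,58],[0,0,-20,0,0,0,58],[0,0,-60,0,0,0,58],[0,0,-85,0,0,0,70]]]}}

```text
time_s: 12.7
tool_pos: [0.6278, -0.0519, 0.1282]
eef_rot: [0.999, -0.048, 0.001, 0.0]
ft_force: [0.5, -1.0, -0.1]
opening: 0.811
```

Run:
```python
from cell import arm
from h import *
from plan import go
im2=arm.read_camera("wrist")[:,:,::-1]
go(459,-191.5,120,7)
go(650,-260,140,7)
cv2.imwrite("pics/w7.png",im2)
```

```text
at [629.8 -52.3 132.1] yaw -5.5 t 12.75 F [ 2.  -0.5  2. ] op 69.7 j7 0.25
  -> (459, -191.5, 120, 7)  shift [-156.7  155.    11. ] turn [  0.   -0.4 -12.5]
at [629.8 -52.3 132.1] yaw -5.5 t 12.75 F [ 2.  -0.5  2. ] op 69.7 j7 0.25
  -> (650, -260, 140, 7)  shift [ 40.1 204.8  -7.8] turn [  0.   -0.4 -12.5]
```

View pics/w7.png

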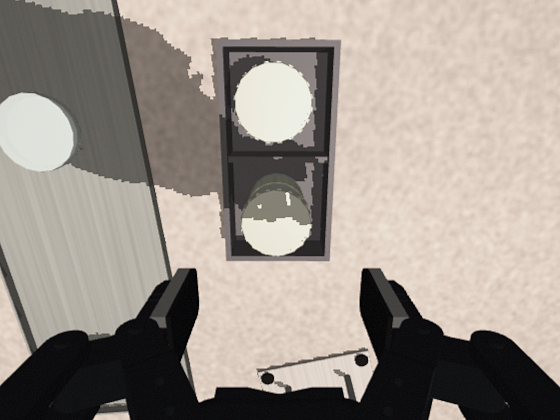

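Both jars are standing. I'll look at the rack from above before fetching the dishes.

>>> {"op": "play_rows", "data": {"rows": [[[45,245,-30,0,0,-12.5,80],[45,245,-30,0,0,-12.5,80],[45,245,-30,0,0,-12.5,80],[45,245,-30,0,0,-12.5,80],[45,245,-30,0,0,-12.5,80]]]}}

```text
time_s: 13.25
tool_pos: [0.6485, -0.3006, 0.1562]
eef_rot: [0.998, 0.061, 0.0, -0.0]
ft_force: [1.2, 0.2, -0.4]
opening: 0.937
```

>>> {"op": "play_rows", "data": {"rows": [[[0,0,0,0,0,0,80],[0,0,0,0,0,0,80]]]}}

```text
time_s: 13.45
tool_pos: [0.6477, -0.3011, 0.1557]
eef_rot: [0.998, 0.059, -0.0, 0.0]
ft_force: [1.1, 0.8, -1.0]
opening: 0.934
```

Run:
```python
from cell import arm
from h import *
from plan import go
i=arm.camera_info("wrist"); im=arm.read_camera("wrist")[:,:,::-1].copy()
cv2.imwrite("pics/w8raw.png",im)
go(459,-191.5,120,7)
c=np.array([650,-260]);a=np.radians(7.2);X=np.array([np.cos(a),np.sin(a)]);Y=np.array([-np.sin(a),np.cos(a)])
for s,z,col in ((52,.004,(0,0,255)),(28,.045,(0,255,0)),(28,.004,(255,0,0))):
 for sx in (-s,s):
  for sy in (-s,s):
    p=(c+sx*X+sy*Y)/1e3; q=proj(i,[*p,z])[0]; cv2.circle(im,tuple(int(v) for v in q),3,col,-1)
cv2.imwrite("pics/w8.png",im)
```

```text
at [ 648.3 -298.7  155.4] yaw 7.0 t 13.5 F [ 0.4  0.5 -0.4] op 80.2 j7 0.77
  -> (459, -191.5, 120, 7)  shift [-174.9 -129.3   35.7] turn [-0.1  0.  -0. ]
```

View pics/w8.png

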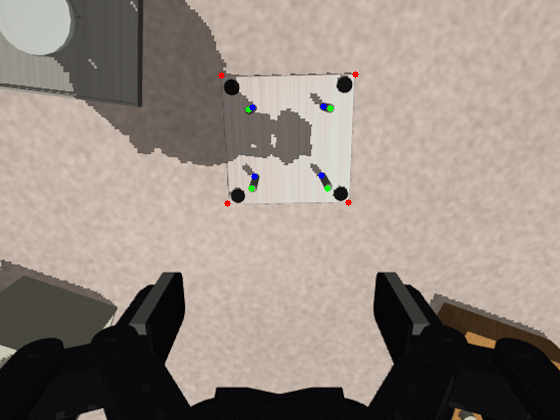

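The rack prediction agrees with the plate corners and rod tops. Next, dish 2 at (459,-191.5).

>>> {"op": "play_rows", "data": {"rows": [[[-174,-129,20,0,0,0,70],[-174,-129,20,0,0,0,70],[-174,-129,20,0,0,0,70],[-174,-129,20,0,0,0,70],[-174,-129,40,0,0,0,70]]]}}

```text
time_s: 14.0
tool_pos: [0.4573, -0.1878, 0.1168]
eef_rot: [0.998, 0.063, 0.0, -0.002]
ft_force: [0.3, -0.1, -0.4]
opening: 0.822
```

>>> {"op": "play_rows", "data": {"rows": [[[0,0,20,0,0,0,70],[0,0,20,0,0,0,70],[0,0,20,0,0,0,70]]]}}

```text
time_s: 14.3
tool_pos: [0.4606, -0.1909, 0.0965]
eef_rot: [0.998, 0.062, -0.0, -0.0]
ft_force: [-0.4, -0.4, 0.4]
opening: 0.819
```

Run:
```python
from cell import arm
from h import *
from plan import go
i=arm.camera_info("wrist"); im=arm.read_camera("wrist")[:,:,::-1].copy()
go(459,-191.5,4,7)
for a in np.linspace(0,6.28,24):
    q=proj(i,[.459+.0275*np.cos(a),-.1915+.0275*np.sin(a),.017])[0]; cv2.circle(im,tuple(int(v) for v in q),1,(0,0,255),-1)
cv2.imwrite("pics/w9.png",im)
```

```text
at [ 461.1 -191.5   96.9] yaw 7.1 t 14.35 F [ 0.3 -1.   1. ] op 69.8 j7 0.74
  -> (459, -191.5, 4, 7)  shift [-2.1 -0.3 92.9] turn [ 0.  -0.   0.1]
```

View pics/w9.png

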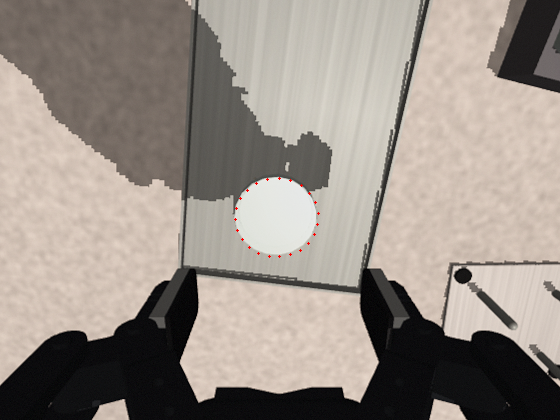

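>>> {"op": "play_rows", "data": {"rows": [[[-2,0,45,0,0,0,70],[-2,0,75,0,0,0,70],[-2,0,86,0,0,0,70],[-2,0,88,0,0,0,70],[-2,0,88,0,0,0,70]]]}}

```text
time_s: 14.85
tool_pos: [0.4589, -0.1927, 0.0091]
eef_rot: [0.998, 0.061, 0.0, 0.0]
ft_force: [-0.0, 0.0, -0.5]
opening: 0.819
```

>>> {"op": "play_rows", "data": {"rows": [[[0,0,3,0,0,0,70],[0,0,5,0,0,0,70],[0,0,5,0,0,0,50],[0,0,5,0,0,0,35],[0,0,5,0,0,0,35]]]}}

```text
time_s: 15.35
tool_pos: [0.4585, -0.1922, 0.0042]
eef_rot: [0.998, 0.061, 0.001, -0.0]
ft_force: [-1.4, 1.7, 9.7]
opening: 0.614
```

>>> {"op": "play_rows", "data": {"rows": [[[0,0,0,0,0,0,35],[0,0,0,0,0,0,35]]]}}

```text
time_s: 15.55
tool_pos: [0.4585, -0.1922, 0.0042]
eef_rot: [0.998, 0.061, 0.001, -0.0]
ft_force: [-1.1, 0.8, 10.3]
opening: 0.615
```

```bash
python3 plan.py 650 -260 80 7.2
```

```text
at [ 458.5 -192.2    4.2] yaw 7.0 t 15.55 F [-1.1  0.8 10.3] op 52.5 j7 0.86
  -> (650.0, -260.0, 80.0, 7.2)  shift [181.9  90.6 -75.7] turn [-0.  -0.1 -0.2]
```

>>> {"op": "play_rows", "data": {"rows": [[[0,0,-25,0,0,0,35],[0,0,-60,0,0,0,35],[40,20,-80,0,0,0,35],[82,41,-80,0,0,0,35],[124,62,-80,0,0,0,35]]]}}

```text
time_s: 16.05
tool_pos: [0.5911, -0.2387, 0.085]
eef_rot: [0.998, 0.062, 0.001, 0.0]
ft_force: [0.4, -0.6, 0.1]
opening: 0.614
```

```bash
python3 plan.py 650 -260 80 7.2
```

```text
at [ 591.1 -238.7   85. ] yaw 7.1 t 16.05 F [ 0.4 -0.6  0.1] op 52.4 j7 0.77
  -> (650.0, -260.0, 80.0, 7.2)  shift [55.8 28.3  5.2] turn [ 0.  -0.2 -0.1]
```

>>> {"op": "play_rows", "data": {"rows": [[[35,18,0,0,0,0,35],[53,27,0,0,0,0,35],[54,28,0,0,0,0,35],[54,28,0,0,0,0,35]]]}}

```text
time_s: 16.45
tool_pos: [0.6451, -0.2599, 0.0828]
eef_rot: [0.998, 0.061, -0.001, -0.0]
ft_force: [-0.7, 0.4, -0.7]
opening: 0.617
```

```bash
cat > rk.py <<'E'
from cell import arm
from h import *
from plan import go
import sys
i=arm.camera_info("wrist"); im=arm.read_camera("wrist")[:,:,::-1].copy()
go(650,-260,float(sys.argv[2]),7.2)
c=np.array([650,-260]);a=np.radians(7.2);X=np.array([np.cos(a),np.sin(a)]);Y=np.array([-np.sin(a),np.cos(a)])
for s,z,col in ((52,.004,(0,0,255)),(28,.045,(0,255,0))):
 for sx in (-s,s):
  for sy in (-s,s):
    p=(c+sx*X+sy*Y)/1e3; q=proj(i,[*p,z])[0]; cv2.circle(im,tuple(int(v) for v in q),3,col,-1)
cv2.imwrite(sys.argv[1],im)
E
python3 rk.py pics/w10.png 6
```

```text
at [ 644.6 -259.7   82.9] yaw 7.0 t 16.5 F [ 0.   0.3 -0.3] op 52.7 j7 0.76
  -> (650, -260, 6.0, 7.2)  shift [ 5.4  1.  76.9] turn [-0.   0.1 -0.2]
```

View pics/w10.png

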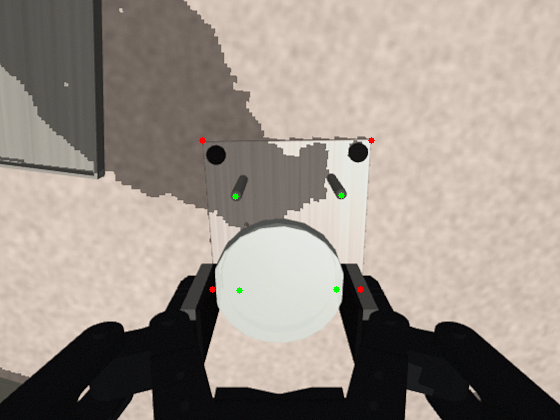

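Rod tops (235,195) and (340,195) match the prediction. I'll centre and lower.

>>> {"op": "play_rows", "data": {"rows": [[[5,1,5,0,0,0,35],[5,1,15,0,0,0,35],[5,1,20,0,0,0,35],[5,1,20,0,0,0,35]]]}}

```text
time_s: 16.9
tool_pos: [0.6499, -0.2596, 0.0618]
eef_rot: [0.998, 0.061, -0.001, -0.001]
ft_force: [-0.4, 0.5, 0.1]
opening: 0.616
```

```bash
python3 plan.py 650 -260 6.2 7.2
```

```text
at [ 649.9 -259.6   61.8] yaw 7.0 t 16.9 F [-0.4  0.5  0.1] op 52.6 j7 0.77
  -> (650.0, -260.0, 6.2, 7.2)  shift [ 0.2  0.5 55.6] turn [-0.1  0.1 -0.2]
```

>>> {"op": "play_rows", "data": {"rows": [[[0,0,20,0,0,0,35],[0,0,38,0,0,0,35],[0,0,48,0,0,0,35],[0,0,50,0,0,0,35],[0,0,50,0,0,0,35]]]}}

```text
time_s: 17.4
tool_pos: [0.6506, -0.2603, 0.0128]
eef_rot: [0.998, 0.061, -0.0, -0.0]
ft_force: [0.0, 0.9, 0.3]
opening: 0.611
```

>>> {"op": "play_rows", "data": {"rows": [[[0,0,0,0,0,0,35]]]}}

```text
time_s: 17.5
tool_pos: [0.6513, -0.2605, 0.0139]
eef_rot: [0.998, 0.061, 0.0, 0.0]
ft_force: [-1.1, 0.2, -0.4]
opening: 0.61
```

>>> {"op": "play_rows", "data": {"rows": [[[0,0,4,0,0,0,35],[0,0,6,0,0,0,35],[0,0,7,0,0,0,35],[0,0,8,0,0,0,35],[0,0,8,0,0,0,35]]]}}

```text
time_s: 18.0
tool_pos: [0.6509, -0.2601, 0.0063]
eef_rot: [0.998, 0.061, 0.0, -0.0]
ft_force: [-2.3, 2.0, 6.8]
opening: 0.61
```

>>> {"op": "play_rows", "data": {"rows": [[[0,0,0,0,0,0,68],[0,0,0,0,0,0,68],[0,0,-15,0,0,0,68],[0,0,-60,0,0,0,68],[0,0,-100,0,0,0,70]]]}}

```text
time_s: 18.5
tool_pos: [0.6505, -0.2604, 0.107]
eef_rot: [0.998, 0.061, -0.0, 0.0]
ft_force: [1.6, -1.0, 0.5]
opening: 0.818
```

```bash
python3 rk.py pics/w11.png 6; python3 plan.py 462.8 16.5 110 7
```

```text
at [ 654.  -262.4  115.1] yaw 7.0 t 18.55 F [ 2.1 -2.3  4.5] op 70.0 j7 0.75
  -> (650, -260, 6.0, 7.2)  shift [ -4.6  -3.4 109.1] turn [ 0.3 -0.5 -0.2]
at [ 654.  -262.4  115.1] yaw 7.0 t 18.55 F [ 2.1 -2.3  4.5] op 70.0 j7 0.75
  -> (462.8, 16.5, 110.0, 7.0)  shift [-155.9 -300.1    2.4] turn [ 0.3 -0.5 -0. ]
```

View pics/w11.png

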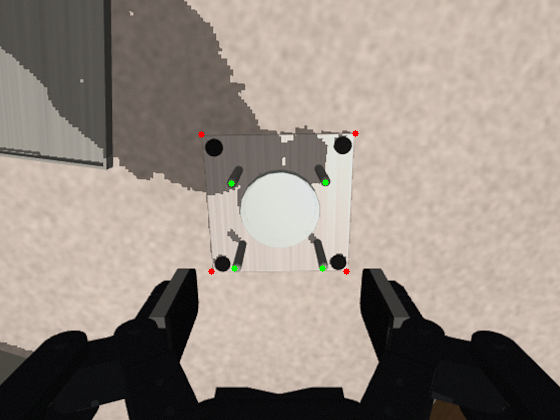

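Run:
```python
from cell import arm
from h import *
i=arm.camera_info("wrist"); print(ray(i,(280,209.5),.019).round(4))
```

```text
[[ 0.6552 -0.2618  0.019 ]]
```

>>> {"op": "play_rows", "data": {"rows": [[[-156,-300,0,0,0,0,70],[-156,-300,0,0,0,0,70],[-156,-300,0,0,0,0,70],[-156,-300,0,0,0,0,70],[-156,-300,0,0,0,0,70]]]}}

```text
time_s: 19.05
tool_pos: [0.5083, -0.0528, 0.106]
eef_rot: [0.998, 0.061, 0.001, -0.0]
ft_force: [0.5, 1.0, -0.5]
opening: 0.818
```

```bash
python3 plan.py 462.8 16.5 95 7
```

```text
at [508.3 -52.8 106. ] yaw 7.0 t 19.05 F [ 0.5  1.  -0.5] op 69.9 j7 0.45
  -> (462.8, 16.5, 95.0, 7.0)  shift [-36.8 -74.3  10.9] turn [-0.  -0.1  0. ]
```

>>> {"op": "play_rows", "data": {"rows": [[[-20,-40,5,0,0,0,70],[-34,-70,8,0,0,0,70],[-35,-73,10,0,0,0,70],[-36,-74,10,0,0,0,70]]]}}

```text
time_s: 19.45
tool_pos: [0.4649, 0.0157, 0.0958]
eef_rot: [0.998, 0.062, 0.001, -0.0]
ft_force: [-0.4, -0.3, -0.5]
opening: 0.823
```

Run:
```python
from cell import arm
from h import *
from plan import go
i=arm.camera_info("wrist"); im=arm.read_camera("wrist")[:,:,::-1].copy()
go(462.8,16.5,4,7)
for a in np.linspace(0,6.28,24):
    q=proj(i,[.4628+.0275*np.cos(a),.0165+.0275*np.sin(a),.017])[0]; cv2.circle(im,tuple(int(v) for v in q),1,(0,0,255),-1)
cv2.imwrite("pics/w12.png",im)
```

```text
at [465.2  14.8  95.9] yaw 7.0 t 19.5 F [-0.5 -0.2  0.1] op 70.3 j7 0.3
  -> (462.8, 16.5, 4, 7)  shift [-2.3 -2.  91.9] turn [-0.  -0.1  0. ]
```

View pics/w12.png

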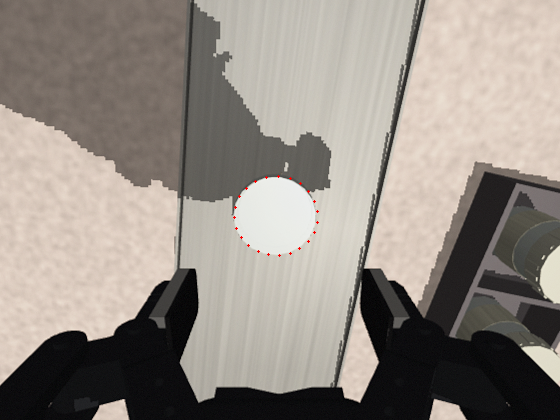

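>>> {"op": "play_rows", "data": {"rows": [[[-2,-2,45,0,0,0,70],[-2,-2,75,0,0,0,70],[-2,-2,85,0,0,0,70],[-2,-2,87,0,0,0,70],[-2,-2,87,0,0,0,70]]]}}

```text
time_s: 20.0
tool_pos: [0.4632, 0.0157, 0.0089]
eef_rot: [0.998, 0.06, 0.0, 0.0]
ft_force: [0.3, 0.3, 0.5]
opening: 0.821
```

>>> {"op": "play_rows", "data": {"rows": [[[0,-1,3,0,0,0,70],[0,-1,5,0,0,0,70],[0,-1,5,0,0,0,50],[0,-1,5,0,0,0,35],[0,-1,5,0,0,0,35]]]}}

```text
time_s: 20.5
tool_pos: [0.4626, 0.0179, 0.0041]
eef_rot: [0.998, 0.061, 0.001, -0.0]
ft_force: [-3.2, -0.2, 10.1]
opening: 0.612
```

>>> {"op": "play_rows", "data": {"rows": [[[0,0,0,0,0,0,35],[0,0,0,0,0,0,35]]]}}

```text
time_s: 20.7
tool_pos: [0.4625, 0.0179, 0.0041]
eef_rot: [0.998, 0.061, 0.001, -0.0]
ft_force: [-3.1, 0.7, 9.3]
opening: 0.615
```

```bash
python3 plan.py 650 -260 95 7.2
```

```text
at [462.5  17.9   4.1] yaw 7.0 t 20.7 F [-3.1  0.7  9.3] op 52.5 j7 0.43
  -> (650.0, -260.0, 95.0, 7.2)  shift [152.2 298.7 -90.9] turn [-0.  -0.1 -0.2]
```

>>> {"op": "play_rows", "data": {"rows": [[[0,0,-25,0,0,0,35],[0,0,-65,0,0,0,35],[15,30,-95,0,0,0,35],[36,72,-95,0,0,0,35],[58,115,-95,0,0,0,35]]]}}

```text
time_s: 21.2
tool_pos: [0.5355, -0.0893, 0.1]
eef_rot: [0.998, 0.063, 0.002, -0.001]
ft_force: [-0.1, 0.6, 0.1]
opening: 0.615
```

```bash
python3 plan.py 650 -260 95 7.2
```

```text
at [535.5 -89.3 100. ] yaw 7.2 t 21.2 F [-0.1  0.6  0.1] op 52.6 j7 0.54
  -> (650.0, -260.0, 95.0, 7.2)  shift [ 92.2 183.8   5.2] turn [-0.  -0.2  0. ]
```

>>> {"op": "play_rows", "data": {"rows": [[[22,43,0,0,0,0,35],[44,87,0,0,0,0,35],[65,130,0,0,0,0,35],[82,165,0,0,0,0,35],[91,182,0,0,0,0,35]]]}}

```text
time_s: 21.7
tool_pos: [0.6469, -0.2631, 0.0984]
eef_rot: [0.998, 0.06, 0.0, 0.001]
ft_force: [-0.5, -0.0, -0.6]
opening: 0.614
```

>>> {"op": "play_rows", "data": {"rows": [[[0,0,0,0,0,0,35],[0,0,0,0,0,0,35]]]}}

```text
time_s: 21.9
tool_pos: [0.6458, -0.2588, 0.0979]
eef_rot: [0.998, 0.061, -0.0, -0.0]
ft_force: [-0.5, 0.3, -0.9]
opening: 0.616
```

```bash
python3 rk.py pics/w13.png 21.2
```

```text
at [ 645.9 -257.8   98. ] yaw 7.0 t 21.95 F [-0.8 -0.4  0.1] op 52.2 j7 0.76
  -> (650, -260, 21.2, 7.2)  shift [ 3.8  2.7 76.8] turn [-0.1  0.  -0.2]
```

View pics/w13.png

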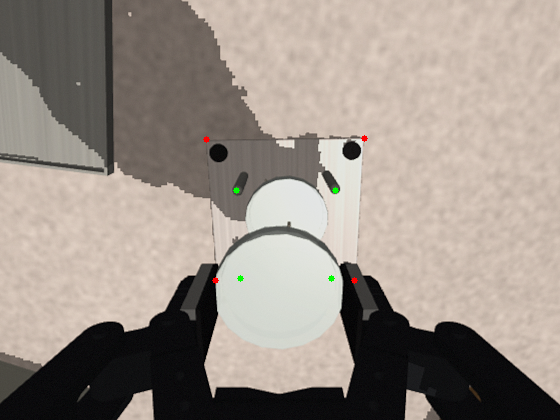

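Run:
```python
from cell import arm
from h import *
i=arm.camera_info("wrist"); print(ray(i,[(287,218),(246,218),(328,218),(287,178)],.019).round(4))
```

```text
[[ 0.6508 -0.2565  0.019 ]
 [ 0.6239 -0.2598  0.019 ]
 [ 0.6776 -0.2532  0.019 ]
 [ 0.6473 -0.2298  0.019 ]]
```

>>> {"op": "play_rows", "data": {"rows": [[[4,2,10,0,0,0,35],[4,2,25,0,0,0,35],[4,2,30,0,0,0,35],[4,2,30,0,0,0,35]]]}}

```text
time_s: 22.35
tool_pos: [0.6495, -0.2594, 0.0663]
eef_rot: [0.998, 0.061, -0.001, -0.001]
ft_force: [-0.6, -0.3, 0.6]
opening: 0.613
```

```bash
python3 plan.py 651 -260 21.2 7.2
```

```text
at [ 649.5 -259.4   66.3] yaw 7.0 t 22.35 F [-0.6 -0.3  0.6] op 52.3 j7 0.77
  -> (651.0, -260.0, 21.2, 7.2)  shift [ 1.5  0.8 45.1] turn [-0.1  0.2 -0.2]
```

>>> {"op": "play_rows", "data": {"rows": [[[1,0,18,0,0,0,35],[1,0,32,0,0,0,35],[1,0,37,0,0,0,35],[1,0,38,0,0,0,35],[1,0,38,0,0,0,35]]]}}

```text
time_s: 22.85
tool_pos: [0.6515, -0.2605, 0.03]
eef_rot: [0.998, 0.061, -0.0, 0.0]
ft_force: [0.9, -0.2, -0.2]
opening: 0.613
```

>>> {"op": "play_rows", "data": {"rows": [[[0,0,0,0,0,0,35]]]}}

```text
time_s: 22.95
tool_pos: [0.6519, -0.2606, 0.0308]
eef_rot: [0.998, 0.061, 0.0, 0.0]
ft_force: [0.4, 0.4, 0.1]
opening: 0.612
```

>>> {"op": "play_rows", "data": {"rows": [[[0,0,4,0,0,0,35],[0,0,7,0,0,0,35],[0,0,8.5,0,0,0,35],[0,0,9,0,0,0,35],[0,0,9,0,0,0,35]]]}}

```text
time_s: 23.45
tool_pos: [0.6516, -0.2603, 0.0214]
eef_rot: [0.998, 0.061, 0.0, -0.0]
ft_force: [-0.8, 0.1, 1.2]
opening: 0.611
```

>>> {"op": "play_rows", "data": {"rows": [[[0,0,0.7,0,0,0,35],[0,0,0.7,0,0,0,35]]]}}

```text
time_s: 23.65
tool_pos: [0.6516, -0.2603, 0.0213]
eef_rot: [0.998, 0.061, 0.0, -0.0]
ft_force: [-2.6, 1.7, 6.6]
opening: 0.611
```

Seated on the lower dish (6.6 N). I'll release, retreat and look.

>>> {"op": "play_rows", "data": {"rows": [[[0,0,0,0,0,0,68],[0,0,0,0,0,0,68],[0,0,-12,0,0,0,68],[0,0,-45,0,0,0,68],[0,0,-95,0,0,0,70]]]}}

```text
time_s: 24.15
tool_pos: [0.6498, -0.2595, 0.1142]
eef_rot: [0.998, 0.061, -0.003, -0.001]
ft_force: [0.7, 0.1, 0.1]
opening: 0.82
```

>>> {"op": "play_rows", "data": {"rows": [[[0,0,-20,0,0,0,70],[0,0,-20,0,0,0,70],[0,0,-20,0,0,0,70]]]}}

```text
time_s: 24.45
tool_pos: [0.6517, -0.2602, 0.1363]
eef_rot: [0.998, 0.061, 0.001, 0.0]
ft_force: [-0.0, 0.9, -0.8]
opening: 0.816
```

```bash
python3 rk.py pics/w14.png 21.2
python3 - <<'E'
from cell import arm
from h import *
cv2.imwrite("pics/s2.png",cv2.resize(arm.read_camera("scene")[120:320,180:480,::-1],None,fx=2.6,fy=2.6))
cv2.imwrite("pics/t3.png",cv2.resize(arm.read_camera("top")[130:300,80:480,::-1],None,fx=2,fy=2))
E
```

```text
at [ 651.2 -259.9  135.1] yaw 7.0 t 24.5 F [-0.3  0.5 -0.4] op 70.2 j7 0.74
  -> (650, -260, 21.2, 7.2)  shift [ -1.1   0.  113.9] turn [-0.   0.  -0.2]
```

View pics/w14.png

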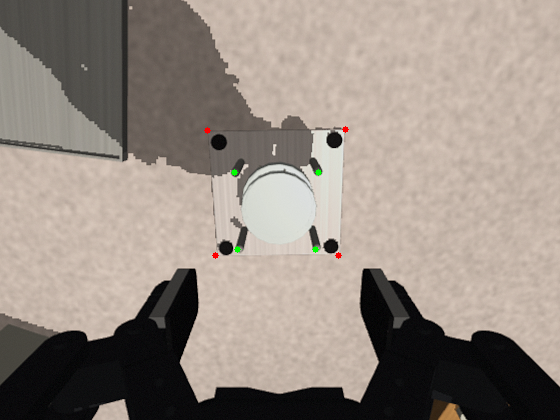

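View pics/s2.png

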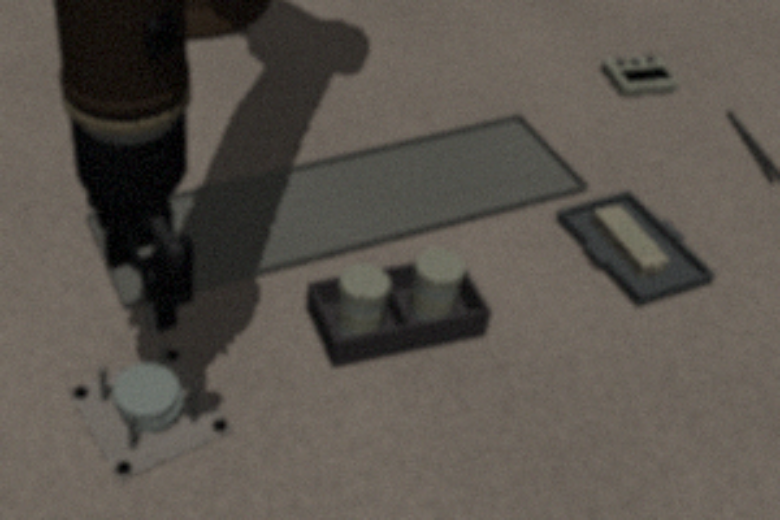

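View pics/t3.png

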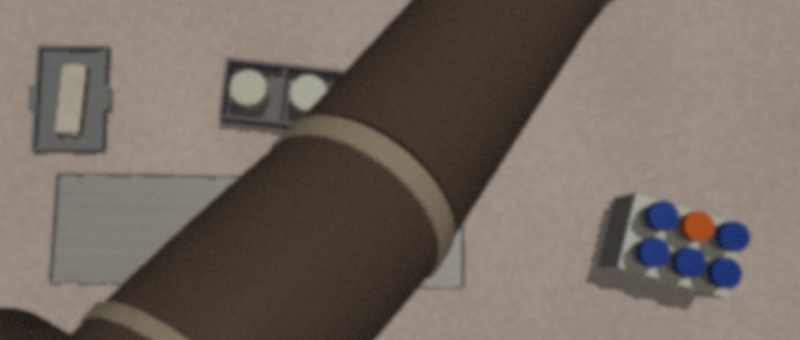

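Run:
```python
from cell import arm
from h import *
i=arm.camera_info("wrist"); print(ray(i,[(279.5,205.5),(242,205),(317,205)],.034).round(4)); print(ray(i,[(282,164)],.019).round(4))
j=arm.camera_info("top"); print(ray(j,[(203.5,173.5)],.062),ray(j,[(115.5,179.5)],.022))
s=arm.get_state(); print(s['time_s'],s['ft_force'].round(2),abs(s['dq']).max())
arm.sign_off()
```

```text
[[ 0.6504 -0.2571  0.034 ]
 [ 0.6238 -0.26    0.034 ]
 [ 0.677  -0.2534  0.034 ]]
[[ 0.6489 -0.2299  0.019 ]]
[[0.63072536 0.02135896 0.062     ]] [[0.62254248 0.24483334 0.022     ]]
24.6 [0.21 0.03 0.01] 0.006340760239007796
the job is handed in; nothing more can be done
```

All five specimens are off the carrying tray and in place, and I handed the job in at 24.6 s of the 106 s allowed. It reports no verdict, so the results below are my own measurements.

- **Mailer:** it lies flat and lengthwise in the slide tray, within about 3 mm of the centre.
- **Jars:** one stands upright in each cell of the box, within about 3 mm of the cell centre.
- **Dishes:** they are stacked between the rods, both measured at about (0.650, -0.257) m. That is about 3 mm from the rack centre and within about 2 mm of each other.
- **Setting down:** each piece was lowered until the wrist force showed contact (about 2–9 N), then released.
- **Tube rack and arm:** the tube rack looks unmoved in the last top picture. At hand-in the gripper was open and clear above the rack, with no force on the wrist.

One disagreement: the two cameras placed the box centre 4–5 mm apart, and two wrist views differed by about 3 mm. I aimed by the wrist views, and the difference is within the ±14 mm allowed.

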